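# Get the crispbread and the good bag clips ready for packing

### The arm

A 7-joint arm with a two-finger parallel gripper is mounted at the origin on the work surface. World frame = base frame: x ahead of the robot, y to its left, z up, the work surface at z = 0. Lengths are in m, angles in rad, forces in N, time in s.
With the tool pointing down it reaches from about 0.4 to 0.85 m from the base axis. Payload 10.4 kg.
Tool frame: the origin (TCP) lies at the very end of the fingers, on their centre line; the grasp point (between the pads) lies 19 mm behind it; z points along the fingers, y is the line along which they close (so a half turn about z gives the same grasp; the last joint's range is limited). The gripper opens to 87 mm and grips with 3 to 60 N. Pads are 19 mm wide; open, the fingers measure 117 mm over their backs; the gripper's body (75 mm by 190 mm) begins 51 mm behind the grasp point.
Start: joints at [-1.141, 0.332, -0.065, 1.46, 0.022, 1.35, -0.088], TCP at [0.273, 0.562, 0.223] pointing down, gripper open.
Joint ranges: [-2.6, 2.6], [-0.5, 2.12], [-1.47, 1.34], [0.16, 2.42], [-1.27, 4.41], [0.06, 2.06], [-2.6, 2.6]. Speed limits (rad/s): [2.22, 2.22, 2.79, 2.79, 3.14, 3.14, 3.14].

### API

Orientations are given as a unit quaternion [x, y, z, w].
In Python, from bench import * gives the robot as it stands.
- The arm moves only by the tool step_arm, never from a script. Its arguments are lists of equal length, an entry for each row: "delta_pos": the shift along the world's x, y, z in units of 25 mm (1.0 is 25 mm), a list of three; "turn": the turn about the world's z in units of 0.12 rad (1.0 is 0.12 rad). In form: {"delta_pos": [[tx, ty, tz], ...], "turn": [turn, ...]}. A call has 1 to 12 rows; each row shifts and turns the commanded pose from where the row before left it; what a row does not reach is not made up. A row lasts 1/10 s, in which the tool goes at most 50 mm and 8.59 degrees, less where a joint would pass 70% of its speed; a pose out of reach is approached as far as the arm can. A call with a number of a shift or a turn outside -1 to 1 is refused whole. A call with a gripper value outside its range is refused whole. "grip" is the closure, from 0 (fully open) to 1 (shut), set as the call begins (left out, the last holds). The fingers move at their own pace and stop on an object; "newtons" is the grip in N (left out, the last holds). Time passes only in rows, so rows that do not move let the fingers close. It gives the time, the measured TCP pose, the force, the opening and the grip force at its end, in the units of the state.
- read_state(): the state, without advancing time (a new reading comes with each control period).
- camera(name): name is "scene" or "top" or "wrist"; returns a dict with "image" (420x560x3 uint8, red, green, blue), "z_map" (420x560 float32, m along the optical axis (not along the pixel's ray), 0 where there is no reading), "mtx" (3x3 intrinsics, pixels), "view" (4x4, takes a point from world to camera coordinates). Camera axes: x right, y up, looking along -z (the intrinsics and any distortion apply to the point x, -y, -z); pixel columns grow to the right and rows downward; lengths in m; the calibration is good to about 2 mm. A picture is of the moment at which its call begins.
- close_job(): hands the job in; it is judged then, once.
The state is a dict: "time": time; "joint_positions": joint angles; "joint_vel": joint speeds; "joint_torque": joint torques, N m; "ee_pos": TCP position; "eef_rot": TCP orientation; "ft_force": force on the tool from outside, world axes, zero at the start; "torque": the same for the moment, N m; "width": finger opening in m; "grip_force": force on a finger pad.
Only numpy, scipy, OpenCV 4.12 (cv2) and the standard library are available. Lean on these libraries where they do the work, as an engineer would, in place of code of your own. Each camera call takes 0.05 s, during which the arm holds its last target. There are 200 camera calls.

### The job

The crispbread is to be packed away in a bag. With the green spatula slid under it, lift it off the white rack and leave it in the middle of the steel cooling rack, never touching it with the fingers, then pull the spatula out and set it down on the cart clear of both racks. Sort the orange bag clips, which look alike and differ only in how stiff they are to squeeze: clips with a strong spring go in the clear takeout container, weak ones go in the white bowl to be thrown out; leave the jam jar, sauce bottle and teaspoon where they are.

Things in the scene. Friction and masses are not known exactly. Their poses are not given: they have to be found in the camera images.
- pads_a (a point): Orange bag clip lying on its side (may be absent; all clips look the same): 85 mm long, 26 mm tall, 40 g, 40 mm wide over its two 26 mm long thumb pads. Point: midway between the pads, 13 mm up. x runs from pads to jaws (clip reaches from 13 mm behind the point to 73 mm ahead, pivot 30 mm ahead); y is the squeezing direction; z up.
- pads_b (a point): Like pads_a. Squeezed along y, a clip's pads go from 40 mm (outside) to about 30 mm, where they stop, and the jaws open. A strong spring resists with roughly 13 N at first touch, 17 N at 34 mm, 20 N at the stop; a weak one with roughly 2, 4 and 5 N. Any clip may be either. A clip can be carried by its pads.
- pads_c (a point): Another bag clip, like pads_a in looks, size and axes (may be absent); its spring, strong or weak, is as told for pads_b.
- pads_d (a point): Another bag clip, like pads_a in looks, size and axes (may be absent); its spring, strong or weak, is as told for pads_b.
- pads_e (a point): Another bag clip, like pads_a in looks, size and axes (may be absent); its spring, strong or weak, is as told for pads_b. (mark_1 to mark_5 in the rules are these same points, one a clip, in no told order.)
- white_rack_top (a point): White plastic microwave rack: fixed, two parallel rails 120 mm long, 8 mm thick, 92 mm apart between centres (84 mm clear), on legs. Point: midway between the rails, level with their tops, 30 mm over the cart; x along the rails, away from the robot. Between and under the rails it is open to the robot's end and free above 7 mm height.
- steel_rack_top (a point): Steel cooling rack, of the same shape as the white one: fixed, two parallel rails 120 mm long, 8 mm thick, 92 mm apart between centres (84 mm clear), on legs. Point: midway between the rails, level with their tops, 30 mm over the cart; x along the rails, away from the robot. Between and under the rails it is open to the robot's end and free above 7 mm height.
- crispbread_mid (a point): Brown slab of crispbread, 90 mm (x) by 116 mm (y) by 9 mm thick, 60 to 90 g, lying across the two rails of the white rack at the start (its underside 30 mm over the cart). The point is its centre; x along the rails.
- spatula_blade (a point): Blade of the green spatula (turner): flat, 84 mm long (x) by 60 mm wide (y) by 4 mm thick; the point is its centre, half-way through (2 mm over its underside). x points to the blade's tip, z up. The blade weighs the most, so the spatula stands on its flat blade with the handle up, 0.14 kg in all.
- spatula_grip (a point): Centre of the grip on the green spatula's handle, a level bar 18 mm wide (y), 18 mm tall, 110 mm long (x), from 70 mm behind this point to 40 mm ahead of it. The point lies 115 mm behind the blade's centre and 60 mm higher. A sloping steel neck 16 mm wide joins the handle's front to the blade.
- container_in (a point): Clear plastic takeout container, open on top, 150 mm (x) by 120 mm (y), 45 mm tall, walls and floor 4 mm, 250 g, loose on the cart. The point is the centre of its inner floor.
- bowl_in (a point): White ceramic bowl, rim 164 mm across, 60 mm tall, 400 g, loose on the cart. The point is the centre of its inner floor.
- jam: Glass jam jar with a yellow lid, 70 mm across, 95 mm tall, not part of the job; origin under its centre.
- sauce: Amber sauce bottle, 56 mm across, 150 mm tall, not part of the job; origin under its centre.
- teaspoon: Steel teaspoon, 140 mm long, lying on the cart, not part of the job; origin under its middle.

How it is judged:
On the way, in this order (a step that is already met when the one before it is completed fails the run):
1. the crispbread is lifted clear of the rack on the spatula (height (world z) of crispbread_mid above 0.045 m and contact force between spatula and crispbread above 0.2 N), for 0.2 s.
2. the crispbread lies on the steel rack and the spatula is out from under it (horizontal distance between crispbread_mid and steel_rack_top below 0.03 m and height (world z) of crispbread_mid between 0.03 and 0.04 m and contact force between spatula and crispbread below 0.05 N and horizontal distance between spatula_blade and steel_rack_top above 0.08 m), for 0.2 s.
At the end, for the whole second after the job is handed in: Crispbread flat on the steel rack, centre within 30 mm of the rack's, spatula off it; spatula down on the cart, blade centre at least 120 mm from both racks' centres; every strong clip inside the takeout container, every weak one in the bowl (horizontal distance between crispbread_mid and steel_rack_top below 0.03 m and height (world z) of crispbread_mid between 0.03 and 0.04 m and contact force between spatula and crispbread below 0.05 N and angle between crispbread_mid's own z axis and vertical below 0.1 rad and horizontal distance between spatula_blade and steel_rack_top above 0.12 m and horizontal distance between spatula_blade and white_rack_top above 0.12 m and height (world z) of spatula_blade below 0.04 m and x of mark_2 in the frame of container_in between -0.073 and 0.073 m and y of mark_2 in the frame of container_in between -0.058 and 0.058 m and z of each of mark_2, mark_4, mark_5 in the frame of container_in below 0.075 m and x of mark_4 in the frame of container_in between -0.073 and 0.073 m and y of mark_4 in the frame of container_in between -0.058 and 0.058 m and x of mark_5 in the frame of container_in between -0.073 and 0.073 m and y of mark_5 in the frame of container_in between -0.058 and 0.058 m and horizontal distance between each of mark_1, mark_3 and bowl_in below 0.08 m and height (world z) of each of mark_1, mark_3 below 0.11 m); the robot touches nothing.
It fails at once if the fingers touch the crispbread (contact force between the fingers and crispbread above 0.5 N).
It fails at once if the jam jar, the sauce bottle or the teaspoon is moved by more than 30 mm (distance of any of jam, sauce, teaspoon from where it was at the start of the episode above 0.03 m).
Of clip_a, clip_b, clip_c, clip_d, clip_e only 3 to 5 are there at a start; the rules pass over those that are not, and their reading is None.
At some moment in a run one of clip_a, clip_b, clip_c, clip_d, clip_e may be knocked a few centimetres aside while the robot is not near it.
It also fails if it takes over 210 s, if anything falls off the work surface, if the arm or the gripper's body presses on something with over 40 N, if the wrist force passes 120 N, or if a joint passes its speed limit or range.

## Working session

There is one attempt and no reset: what is moved stays moved. The work goes in short steps, Python scripts to look and compute and a tool call to move; the robot and the scene stay as the last step left them, time stands still between calls to the robot, and variables do not carry over. Pictures are saved under pics/ and viewed, at most 14 in all, crops included, and the job is handed in when it is done.

Besides the shell and the picture viewer there is one more tool, called by a JSON object that holds its "fn" and its "kwargs", one argument or row to a line. step_arm: Moves the arm, as the interface text tells. Shifts and turns lie within -1 to 1; 1 stands for 25 mm of shift or 0.12 rad of turn. Its arguments: {"type":"object","properties":{"delta_pos":{"type":"array"},"turn":{"type":"array"},"grip":{"type":"number"},"newtons":{"type":"number"}},"required":["delta_pos","turn"]}

```bash
mkdir -p pics; cat > h.py <<'E'
from bench import *
import numpy as np, cv2
def world(c):
    z=c["z_map"]; K=c["mtx"]; h,w=z.shape
    u,v=np.meshgrid(np.arange(w),np.arange(h))
    P=np.stack([(u-K[0,2])/K[0,0]*z,-(v-K[1,2])/K[1,1]*z,-z,np.ones_like(z)],-1)
    return (P@np.linalg.inv(c["view"]).T)[...,:3]
def save(c,n,box=None,s=1):
    im=c["image"][...,::-1]
    if box: im=im[box[1]:box[3],box[0]:box[2]]
    cv2.imwrite("pics/"+n,cv2.resize(im,None,fx=s,fy=s))
E
python3 - <<'E'
from h import *
for n in("top","scene"):
    c=camera(n); save(c,n+"0.png",s=1.4)
    np.savez("/tmp/"+n+".npz",**c); print(c["mtx"],c["view"])
s=read_state();print(s)
E
```

```text
[[445.05772692   0.         278.24175617]
 [  0.         445.05772692 209.64435011]
 [  0.           0.           1.        ]] [[ 3.42817370e-03 -9.99983107e-01 -4.69400037e-03 -1.18656875e-03]
 [ 9.91400797e-01  2.78462122e-03  1.30830827e-01 -4.96744100e-01]
 [-1.30815546e-01 -5.10214651e-03  9.91393595e-01 -1.22912888e+00]
 [ 0.00000000e+00  0.00000000e+00  0.00000000e+00  1.00000000e+00]]
[[537.59618884   0.         285.66274619]
 [  0.         537.59618884 211.53656026]
 [  0.           0.           1.        ]] [[ 0.7343135   0.67880816  0.00177902 -0.36841497]
 [-0.55406432  0.59785127  0.57929835  0.24211694]
 [ 0.39216886 -0.4263723   0.81511364 -1.56657935]
 [ 0.          0.          0.          1.        ]]
{'time': 0.1, 'joint_positions': array([-1.14060955,  0.33280076, -0.06474887,  1.46086835,  0.02159055,
        1.34989702, -0.0885209 ]), 'joint_vel': array([-1.84201217e-03, -9.43116603e-04,  1.13209404e-03, -1.99919891e-03,
        6.44406223e-04,  2.07149973e-03, -7.07461136e-05]), 'joint_torque': array([ 2.01793271e-03, -6.24547362e+01,  2.51542381e-02, -3.90721142e+01,
       -6.13500900e-02,  3.65136098e-02,  6.77518346e-05]), 'ee_pos': array([0.27324058, 0.56171515, 0.2218333 ]), 'eef_rot': array([ 2.24443573e-01,  9.74486877e-01, -6.26376757e-04, -1.27237984e-04]), 'ft_force': array([-0.56910742,  0.49289765,  0.44224674]), 'torque': array([-0.01012615, -0.00415944,  0.03494125]), 'grip_force': 0.0, 'width': 0.08691834184319266}
```

View pics/top0.png

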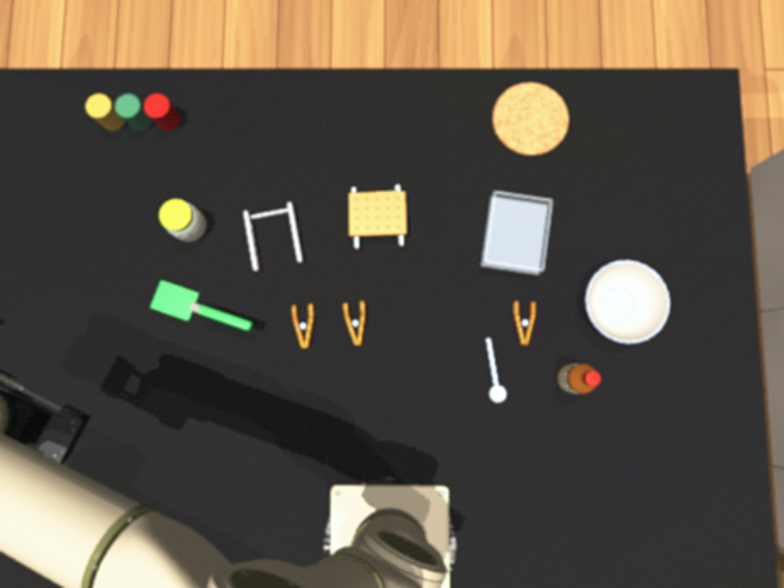

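View pics/scene0.png

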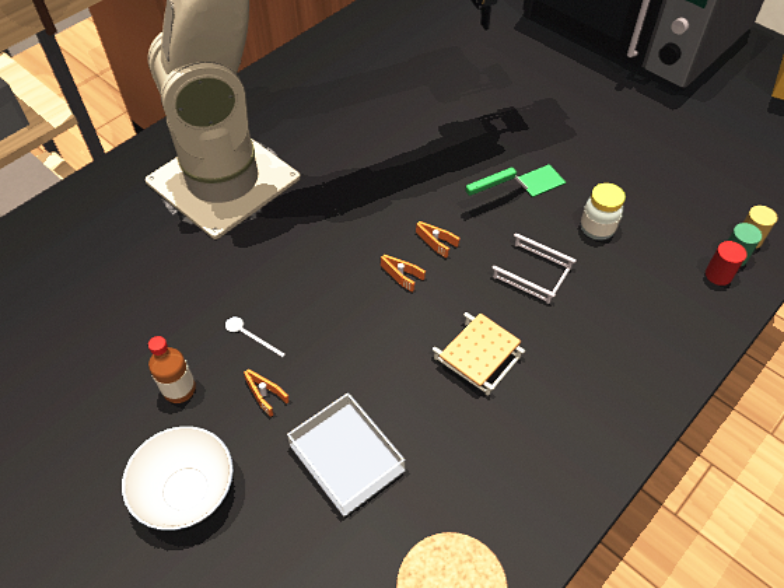

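The top view (up = +x, left = +y, shown at 1.4x) has the steel rack at (270,235), and the white rack with the bread at (377,213). The spatula blade is at (175,300) with its handle towards (250,325). Three clips sit near (303,325), (355,322) and (525,322), with pads at the far end and pivot dots visible. The container is at (517,232), the bowl at (627,300), the spoon at (493,370), the jam jar at (180,220) and the sauce bottle at (580,378).

```bash
cat >> h.py <<'E'
def masks(c):
    hsv=cv2.cvtColor(c["image"],cv2.COLOR_RGB2HSV); W=world(c)
    H,S,V=[hsv[...,i].astype(int) for i in range(3)]
    tab=(W[...,0]>0.2)&(W[...,0]<0.95)&(c["z_map"]>0)
    return W,dict(orange=(H>=8)&(H<=22)&(S>170)&(V>110)&tab,green=(H>50)&(H<80)&(S>120)&tab,
      bread=(H>=8)&(H<=25)&(S>60)&(S<=170)&(V>140)&tab, white=(S<60)&(V>130)&tab)
def blobs(c,col,amin=25):
    W,m=masks(c); n,l,st,ce=cv2.connectedComponentsWithStats(m[col].astype(np.uint8))
    for i in range(1,n):
        if st[i,4]<amin: continue
        P=W[l==i]; r=cv2.minAreaRect((P[:,:2]*1000).astype(np.float32))
        yield dict(px=ce[i].round().astype(int),n=st[i,4],med=np.median(P,0).round(4),zmin=P[:,2].min().round(3),zmax=P[:,2].max().round(3),c=np.round(r[0],1),wh=np.round(r[1],1),ang=round(r[2],1),P=P)
E
python3 - <<'E'
from h import *
for n in("top","scene"):
    c=dict(np.load("/tmp/"+n+".npz"))
    for col in("orange","green","bread","white"):
        for b in blobs(c,col): b.pop("P"); print(n,col,*[f"{k}={v}" for k,v in b.items()])
E
```

```text
top orange px=[375 231] n=169 med=[ 0.438  -0.2763  0.0234] zmin=-0.004 zmax=0.032 c=[ 439.3 -277.1] wh=[46.4 86.5] ang=89.1
top orange px=[247 223] n=38 med=[0.4586 0.0889 0.0219] zmin=-0.004 zmax=0.033 c=[458.1  89.5] wh=[37.6 10. ] ang=8.9
top orange px=[211 227] n=40 med=[0.4493 0.1923 0.0215] zmin=-0.004 zmax=0.029 c=[448.7 195.1] wh=[44.4 11.4] ang=9.6
top orange px=[258 233] n=51 med=[0.4367 0.0575 0.0219] zmin=-0.002 zmax=0.029 c=[427.1  59. ] wh=[ 9.9 65.1] ang=84.9
top orange px=[219 237] n=83 med=[0.4165 0.1663 0.022 ] zmin=-0.004 zmax=0.031 c=[421.6 176.2] wh=[29.8 64.3] ang=80.2
top orange px=[414 270] n=237 med=[ 0.3287 -0.3549  0.1026] zmin=0.084 zmax=0.128 c=[ 328.7 -361.2] wh=[52.5 43.6] ang=2.4
top green px=[122 213] n=510 med=[0.4926 0.4575 0.0033] zmin=-0.007 zmax=0.012 c=[486.5 448.8] wh=[91.5 65.1] ang=71.8
top green px=[160 226] n=279 med=[0.448  0.3297 0.0693] zmin=-0.005 zmax=0.077 c=[447.7 332.9] wh=[128.5  25.2] ang=71.2
top bread px=[379  85] n=2151 med=[ 0.8779 -0.2992  0.0072] zmin=-0.007 zmax=0.016 c=[ 874.9 -302.2] wh=[164.3 149.9] ang=89.4
top bread p
[... 6118 characters left out ...]
2   0.0075] zmin=-0.002 zmax=0.04 c=[634.5 -21.3] wh=[22.1 96.1] ang=79.4
scene white px=[358 266] n=160 med=[0.7141 0.0269 0.0075] zmin=-0.003 zmax=0.034 c=[709.   38.8] wh=[120.6  35.5] ang=87.5
scene white px=[124 278] n=145 med=[ 0.3509 -0.3808  0.0464] zmin=0.02 zmax=0.073 c=[ 346.1 -378.5] wh=[48.  15.6] ang=57.3
scene white px=[187 277] n=32 med=[ 0.4414 -0.2749  0.0248] zmin=0.002 zmax=0.032 c=[ 439.2 -271.5] wh=[ 9.  15.9] ang=14.7
scene white px=[247 324] n=3898 med=[ 0.6224 -0.2593  0.0051] zmin=-0.006 zmax=0.05 c=[ 616.1 -252.7] wh=[134.7 172.7] ang=81.0
scene white px=[126 341] n=4544 med=[ 0.4616 -0.4677  0.0239] zmin=-0.004 zmax=0.07 c=[ 460.2 -468.1] wh=[173.  198.9] ang=68.7
```

{"fn": "step_arm", "kwargs": {
  "delta_pos": [
    [0.613,-0.68,0],
    [0.613,-0.68,0],
    [0.613,-0.68,0],
    [0.613,-0.68,0],
    [0.613,-0.68,0],
    [0.613,-0.68,0],
    [0.613,-0.68,0],
    [0.613,-0.68,0],
    [0.613,-0.68,0],
    [0.613,-0.68,0],
    [0.613,-0.68,0],
    [0.613,-0.68,0]
  ],
  "turn": [-0.994,-0.994,-0.994,-0.994,-0.994,-0.994,-0.994,-0.994,-0.994,-0.994,-0.994,-0.994],
  "grip": 0.2
}}

```text
time: 1.3
ee_pos: [0.4577, 0.3572, 0.2222]
eef_rot: [0.81, 0.586, -0.0, 0.0]
ft_force: [-0.1, 0.8, -0.1]
width: 0.0696
grip_force: 0.0
```

{"fn": "step_arm", "kwargs": {
  "delta_pos": [
    [0,0,0],
    [0,0,0],
    [0,0,0]
  ],
  "turn": [0,0,0]
}}

```text
time: 1.6
ee_pos: [0.4565, 0.3589, 0.2223]
eef_rot: [0.808, 0.589, -0.0, -0.0]
ft_force: [-0.2, -0.5, -0.3]
width: 0.0698
grip_force: 0.0
```

```bash
python3 - <<'E'
from h import *
c=camera("wrist"); save(c,"w1.png"); np.savez("/tmp/w1.npz",**c)
c2=camera("top"); save(c2,"top1.png"); np.savez("/tmp/top1.npz",**c2)
s=read_state();print(s["ee_pos"],s["eef_rot"],s["joint_positions"],s["time"])
for b in blobs(c,"green",100): b.pop("P");print(b)
E
```

```text
[0.45653429 0.35892592 0.2224198 ] [ 8.08041948e-01  5.89124929e-01 -1.20619580e-04 -1.18066772e-04] [-0.95293867  0.2325001   0.24619219  1.5965611  -0.05826477  1.31993259
 -1.0094702 ] 1.7
{'px': array([279, 230]), 'n': np.int32(1286), 'med': array([0.4465, 0.3281, 0.0719]), 'zmin': np.float64(-0.002), 'zmax': np.float64(0.075), 'c': array([440.1, 311.3]), 'wh': array([138.6,  19.8]), 'ang': 71.1}
```

View pics/w1.png

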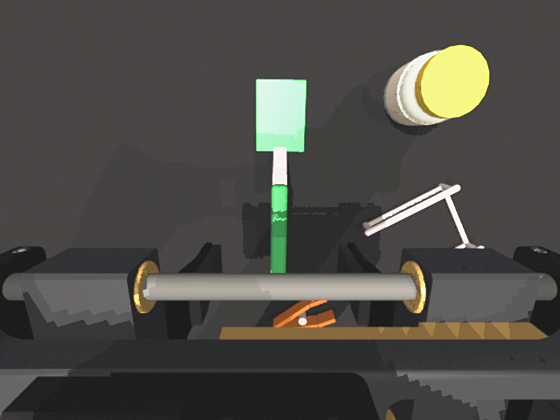

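View pics/top1.png

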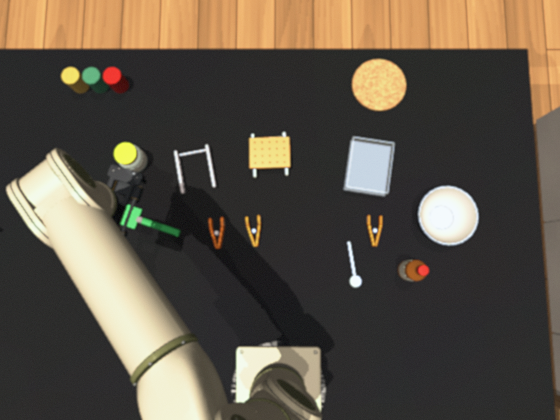

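The wrist view shows the blade at (280,115) and the handle at (279,230), centred between the fingers. The top view shows three clips in total, with the formerly hidden area empty.

{"fn": "step_arm", "kwargs": {
  "delta_pos": [
    [0,0,-0.9],
    [0,0,-0.9],
    [0,0,-0.9],
    [0,0,-0.9],
    [0,0,-0.9],
    [0,0,-0.9],
    [0,0,-0.9],
    [0,0,-0.9],
    [0,0,0],
    [0,0,0]
  ],
  "turn": [0,0,0,0,0,0,0,0,0,0]
}}

```text
time: 2.7
ee_pos: [0.4571, 0.3584, 0.0429]
eef_rot: [0.808, 0.589, -0.0, 0.0]
ft_force: [0.1, 0.2, 1.5]
width: 0.0697
grip_force: 0.0
```

{"fn": "step_arm", "kwargs": {
  "delta_pos": [
    [0,0,0],
    [0,0,0],
    [0,0,0],
    [0,0,0],
    [0,0,0],
    [0,0,0],
    [0,0,0],
    [0,0,0]
  ],
  "turn": [0,0,0,0,0,0,0,0],
  "grip": 1,
  "newtons": 55
}}

```text
time: 3.5
ee_pos: [0.4573, 0.358, 0.0426]
eef_rot: [0.809, 0.588, -0.0, 0.0]
ft_force: [0.1, -0.3, 0.1]
width: 0.0175
grip_force: 54.8
```

```bash
python3 - <<'E'
import re,numpy as np,cv2
from h import *
c=dict(np.load("/tmp/top.npz")); W=world(c)
X,Y,Z=W[...,0],W[...,1],W[...,2]
def line(P):
    vx,vy,x,y=cv2.fitLine((P[:,:2]).astype(np.float32),cv2.DIST_HUBER,0,.001,.001).ravel()
    if vx<0: vx,vy=-vx,-vy
    t=(P[:,:2]-[x,y])@[vx,vy]; return np.degrees(np.arctan2(vy,vx)).round(2),(np.array([x,y])+np.outer(np.percentile(t,[2,98]),[vx,vy])).round(4).tolist(),len(P)
hsv=cv2.cvtColor(c["image"],cv2.COLOR_RGB2HSV); wh=(hsv[...,1]<70)&(hsv[...,2]>110)
for n,(y0,y1) in dict(sL=(.26,.33),sR=(.17,.26)).items():
    m=wh&(X>.54)&(X<.69)&(Y>y0)&(Y<y1)&(abs(Z-.027)<.008)
    print(n,line(W[m]))
for n,(y0,y1) in dict(wL=(.05,.1),wR=(-.04,.0)).items():
    m=wh&(X>.57)&(X<.76)&(Y>y0)&(Y<y1)&(abs(Z-.027)<.008)
    print(n,line(W[m]), W[m][:,0].min(),W[m][:,0].max())
m=(hsv[...,1]>60)&(X>.6)&(X<.76)&(Y>-.06)&(Y<.12)&(abs(Z-.038)<.007)
r=cv2.minAreaRect((W[m][:,:2]*1000).astype(np.float32)); print("bread",r,W[m].mean(0),m.sum())
E
```

```text
sL (np.float32(11.27), [[0.5498, 0.2752], [0.6668, 0.2986]], 121)
sR (np.float32(11.06), [[0.5679, 0.1855], [0.6853, 0.2084]], 119)
wL (np.float32(3.64), [[0.5947, 0.0689], [0.7182, 0.0767]], 28) 0.5940591620360118 0.7189133117908584
wR (np.float32(3.39), [[0.6011, -0.0225], [0.7248, -0.0152]], 33) 0.60088390438473 0.7251879859214387
bread ((663.4271240234375, 24.918743133544922), (90.27241516113281, 114.95161437988281), 0.5695253610610962) [0.66285322 0.02587981 0.03824732] 1213
```

{"fn": "step_arm", "kwargs": {
  "delta_pos": [
    [0,0,0.3],
    [0,0,0.6],
    [0,0,0.8],
    [0,0,0.8],
    [0,0,0.8],
    [0,0,0.8],
    [0,0,0.6],
    [0,0,0.3],
    [0,0,0]
  ],
  "turn": [0,0,0,0,0,0,0,0,0]
}}

```text
time: 4.4
ee_pos: [0.4577, 0.3584, 0.1688]
eef_rot: [0.809, 0.588, 0.001, -0.0]
ft_force: [0.3, 0.6, -1.9]
width: 0.0173
grip_force: 54.8
```

{"fn": "step_arm", "kwargs": {
  "delta_pos": [
    [-0.036,-0.4,0],
    [-0.036,-0.8,0],
    [-0.036,-0.861,0],
    [-0.036,-0.861,0],
    [-0.036,-0.861,0],
    [-0.036,-0.861,0],
    [-0.036,-0.861,0],
    [-0.036,-0.861,0],
    [-0.036,-0.861,0]
  ],
  "turn": [-0.4,-0.6,-0.624,-0.624,-0.624,-0.624,-0.624,-0.624,-0.624]
}}

```text
time: 5.3
ee_pos: [0.4486, 0.1762, 0.1666]
eef_rot: [0.954, 0.3, -0.001, 0.0]
ft_force: [0.5, -0.9, -1.9]
width: 0.0175
grip_force: 54.8
```

{"fn": "step_arm", "kwargs": {
  "delta_pos": [
    [-0.036,-0.861,0],
    [-0.036,-0.861,0],
    [-0.036,-0.861,0],
    [-0.036,-0.861,0],
    [-0.036,-0.861,0],
    [-0.036,-0.861,0],
    [-0.036,-0.861,0],
    [0,-0.52,0],
    [0,0,0],
    [0,0,0]
  ],
  "turn": [-0.624,-0.624,-0.624,-0.624,-0.624,-0.624,-0.624,-0.25,0,0]
}}

```text
time: 6.3
ee_pos: [0.4428, 0.0143, 0.1673]
eef_rot: [1.0, 0.03, -0.0, -0.0]
ft_force: [0.3, 0.2, -1.0]
width: 0.0176
grip_force: 54.8
```

```bash
python3 - <<'E'
from h import *
s=read_state();print(s["ee_pos"],s["eef_rot"],s["joint_positions"])
for n in("wrist","top","scene"):
    c=camera(n)
    np.savez("/tmp/t_"+n+".npz",**c)
    for b in blobs(c,"green",100):
        P=b.pop("P");print(n,b)
        if b["n"]>200:
            A=np.c_[P[:,:2]-P[:,:2].mean(0),np.ones(len(P))];
            print("  plane",np.linalg.lstsq(A,P[:,2],rcond=None)[0])
E
```

```text
[0.44279501 0.01433155 0.16729709] [ 9.99537371e-01  3.04137317e-02 -2.22043125e-04 -1.54492549e-05] [-0.68957097 -0.06336888  0.54261783  2.01453772  0.03525592  1.18199661
 -1.67118445]
wrist {'px': array([294,  82]), 'n': np.int32(6975), 'med': array([0.5559, 0.0067, 0.1287]), 'zmin': np.float64(-0.002), 'zmax': np.float64(0.132), 'c': array([551.5,  21.9]), 'wh': array([136.6,  99.2]), 'ang': 3.1}
  plane [-0.00841466 -0.28997734  0.12639738]
wrist {'px': array([280, 257]), 'n': np.int32(1100), 'med': array([0.4582, 0.0149, 0.1955]), 'zmin': np.float64(0.181), 'zmax': np.float64(0.198), 'c': array([455.9,  15.2]), 'wh': array([14.6, 18.5]), 'ang': 4.4}
  plane [-0.42124424 -0.03643122  0.19431561]
wrist {'px': array([279, 313]), 'n': np.int32(853), 'med': array([0.4264, 0.0133, 0.1963]), 'zmin': np.float64(0.192), 'zmax': np.float64(0.198), 'c': array([425.9,  13. ]), 'wh': array([17.9, 17.5]), 'ang': 2.4}
  plane [ 2.28298736e-02 -1.60042759e-04  1.96142545e-01]
scene {'px': array([303, 198]), 'n': np.int32(734), 'med': array([0.5382, 0.0201, 0.1285]), 'zmin': np.float64(0.0), 'zmax': np.float64(0.136), 'c': array([528.1,  62.3]), 'wh': array([ 89.7, 156.6]), 'ang': 12.4}
  plane [ 0.02661671 -0.09335904  0.12824924]
```

{"fn": "step_arm", "kwargs": {
  "delta_pos": [
    [0,-0.03,-0.6],
    [0,0,-0.8],
    [0,0,-0.8],
    [0,0,-0.8],
    [0,0,-0.8],
    [0,0,-0.5],
    [0,0,-0.19],
    [0,0,0],
    [0,0,0]
  ],
  "turn": [0,0,0,0,0,0,0,0,0]
}}

```text
time: 7.35
ee_pos: [0.4435, 0.0131, 0.056]
eef_rot: [1.0, 0.03, 0.001, -0.0]
ft_force: [-0.1, -0.5, -1.1]
width: 0.0171
grip_force: 54.8
```

{"fn": "step_arm", "kwargs": {
  "delta_pos": [
    [0.4,0.024,0],
    [0.4,0.024,0],
    [0.4,0.024,0],
    [0.4,0.024,0],
    [0.4,0.024,0],
    [0.4,0.024,0],
    [0.4,0.024,0],
    [0.4,0.024,0],
    [0.4,0.024,0],
    [0.4,0.024,0],
    [0.4,0.024,0],
    [0.2,0.012,0]
  ],
  "turn": [0,0,0,0,0,0,0,0,0,0,0,0]
}}

```text
time: 8.55
ee_pos: [0.559, 0.0199, 0.0553]
eef_rot: [1.0, 0.03, 0.0, 0.0]
ft_force: [-0.5, 0.4, -1.3]
width: 0.0177
grip_force: 54.8
```

```bash
python3 - <<'E'
from h import *
s=read_state();print(s["ee_pos"],s["eef_rot"],s["ft_force"])
c=camera("scene");save(c,"s2.png",(230,120,430,300),3)
W=world(c);hsv=cv2.cvtColor(c["image"],cv2.COLOR_RGB2HSV)
m=(hsv[...,0]<25)&(hsv[...,1]>60)&(W[...,0]>.58)&(W[...,0]<.76)&(W[...,1]>-.06)&(W[...,1]<.12)&(abs(W[...,2]-.039)<.006)
print(cv2.minAreaRect((W[m][:,:2]*1000).astype(np.float32)),np.median(W[m],0))
E
```

```text
[0.55897149 0.01990428 0.05532449] [9.99562196e-01 2.95865296e-02 1.81567355e-04 1.43506996e-04] [-0.50310003  0.37890333 -1.29890716]
((663.1100463867188, 25.53179168701172), (90.8254623413086, 119.22643280029297), 1.3882479667663574) [0.65396204 0.02884985 0.0384822 ]
```

View pics/s2.png

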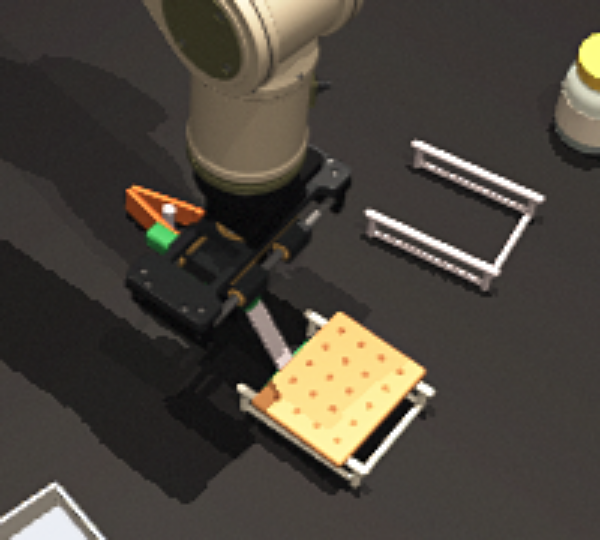

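The spatula is under the bread, with its neck just at the near edge at crop pixel (285,365), and the bread has not moved.

{"fn": "step_arm", "kwargs": {
  "delta_pos": [
    [0,0,0.1],
    [0,0,0.2],
    [0,0,0.3],
    [0,0,0.45],
    [0,0,0.5],
    [0,0,0.5],
    [0,0,0.45],
    [0,0,0.35],
    [0,0,0.25],
    [0,0,0.1],
    [0,0,0],
    [0,0,0]
  ],
  "turn": [0,0,0,0,0,0,0,0,0,0,0,0]
}}

```text
time: 9.8
ee_pos: [0.5577, 0.0198, 0.1349]
eef_rot: [1.0, 0.03, -0.0, 0.0]
ft_force: [-0.5, -0.4, -1.4]
width: 0.0173
grip_force: 54.8
```

```bash
cat > br.py <<'E'
from h import *
def bread(z0,z1,n="scene"):
    c=camera(n);W=world(c);hsv=cv2.cvtColor(c["image"],cv2.COLOR_RGB2HSV)
    m=(hsv[...,0]<27)&(hsv[...,0]>7)&(hsv[...,1]>60)&(hsv[...,2]>90)&(W[...,0]>.5)&(W[...,0]<.76)&(W[...,1]>-.06)&(W[...,1]<.33)&(W[...,2]>z0)&(W[...,2]<z1)
    k,l,st,_=cv2.connectedComponentsWithStats(m.astype(np.uint8)); P=W[l==1+np.argmax(st[1:,4])]
    print(n,len(P),cv2.minAreaRect((P[:,:2]*1000).astype(np.float32)),np.median(P,0))
    A=np.c_[P[:,:2]-P[:,:2].mean(0),np.ones(len(P))];print(" plane",np.linalg.lstsq(A,P[:,2],rcond=None)[0].round(4))
    return c
E
python3 -c "
from br import *
s=read_state();print(s['ee_pos'],s['ft_force'])
bread(.06,.15)"
```

```text
[0.55765318 0.01984452 0.13490587] [-0.53860441 -0.40680992 -1.44469611]
scene 1350 ((662.977294921875, 26.10211944580078), (91.50292205810547, 117.53728485107422), 2.6217689514160156) [0.6585465  0.03236148 0.10442971]
 plane [-0.0142  0.0197  0.1043]
```

{"fn": "step_arm", "kwargs": {
  "delta_pos": [
    [-0.033,0.15,0],
    [-0.065,0.3,0],
    [-0.098,0.45,0],
    [-0.136,0.627,0],
    [-0.136,0.627,0],
    [-0.136,0.627,0],
    [-0.136,0.627,0],
    [-0.136,0.627,0],
    [-0.136,0.627,0]
  ],
  "turn": [0.02,0.05,0.08,0.09,0.09,0.09,0.09,0.09,0.09]
}}

```text
time: 10.75
ee_pos: [0.5323, 0.1379, 0.1353]
eef_rot: [0.997, 0.072, 0.0, 0.0]
ft_force: [-0.0, 0.1, -2.0]
width: 0.0176
grip_force: 54.8
```

{"fn": "step_arm", "kwargs": {
  "delta_pos": [
    [-0.136,0.627,0],
    [-0.136,0.627,0],
    [-0.136,0.627,0],
    [-0.136,0.627,0],
    [-0.098,0.45,0],
    [-0.065,0.3,0],
    [-0.033,0.15,0],
    [0,0,0],
    [0,0,0]
  ],
  "turn": [0.09,0.09,0.09,0.09,0.08,0.05,0.03,0,0]
}}

```text
time: 11.65
ee_pos: [0.5143, 0.2209, 0.1353]
eef_rot: [0.995, 0.101, 0.0, 0.0]
ft_force: [-0.0, -0.2, -2.1]
width: 0.0172
grip_force: 54.8
```

```bash
python3 -c "
from br import *
s=read_state();print(s['ee_pos'],s['eef_rot'],s['ft_force'])
bread(.06,.15)"
```

```text
[0.51433885 0.22089473 0.13533486] [9.94835878e-01 1.01496479e-01 3.87053790e-05 1.96953750e-04] [-0.03089139 -0.24126757 -2.09215733]
scene 1239 ((617.5848999023438, 242.24319458007812), (90.55999755859375, 119.82838439941406), 10.133441925048828) [0.61778769 0.23935506 0.1047156 ]
 plane [-0.0157  0.015   0.1046]
```

{"fn": "step_arm", "kwargs": {
  "delta_pos": [
    [0,0,-0.15],
    [0,0,-0.3],
    [0,0,-0.45],
    [0,0,-0.45],
    [0,0,-0.45],
    [0,0,-0.4],
    [0,0,-0.35],
    [0,0,-0.25],
    [0,0,-0.2],
    [0,0,-0.2],
    [0,0,0],
    [0,0,0]
  ],
  "turn": [0,0,0,0,0,0,0,0,0,0,0,0]
}}

```text
time: 12.9
ee_pos: [0.5143, 0.2216, 0.0555]
eef_rot: [0.995, 0.102, 0.0, -0.0]
ft_force: [-0.4, 0.6, -2.0]
width: 0.0177
grip_force: 54.8
```

{"fn": "step_arm", "kwargs": {
  "delta_pos": [
    [-0.2,-0.04,0],
    [-0.35,-0.07,0],
    [-0.35,-0.07,0],
    [-0.35,-0.07,0],
    [-0.35,-0.07,0],
    [-0.35,-0.07,0],
    [-0.35,-0.07,0],
    [-0.35,-0.07,0],
    [-0.35,-0.07,0],
    [-0.33,-0.066,0],
    [0,0,0],
    [0,0,0]
  ],
  "turn": [0,0,0,0,0,0,0,0,0,0,0,0]
}}

```text
time: 14.1
ee_pos: [0.431, 0.2051, 0.0555]
eef_rot: [0.995, 0.102, 0.0, -0.0]
ft_force: [0.3, 0.1, -2.2]
width: 0.0174
grip_force: 54.8
```

```bash
python3 -c "
from br import *
s=read_state();print(s['ee_pos'],s['eef_rot'],s['ft_force'])
c=bread(.025,.06);save(c,'s3.png',(230,100,430,280),3)
for b in blobs(c,'green',60): b.pop('P');print(b)"
```

```text
[0.43098349 0.20508268 0.05550867] [ 9.94776983e-01  1.02071933e-01  2.38961197e-04 -1.31071048e-04] [ 0.27395314  0.08658141 -2.18074851]
scene 1156 ((616.477294921875, 241.99864196777344), (91.15452575683594, 120.1664047241211), 9.664694786071777) [0.61910064 0.23923541 0.03833282]
 plane [-0.002  -0.0028  0.0383]
{'px': array([348, 176]), 'n': np.int32(566), 'med': array([0.5238, 0.2239, 0.0164]), 'zmin': np.float64(-0.002), 'zmax': np.float64(0.024), 'c': array([518.1, 229.6]), 'wh': array([90.3, 76.2]), 'ang': 11.5}
```

View pics/s3.png

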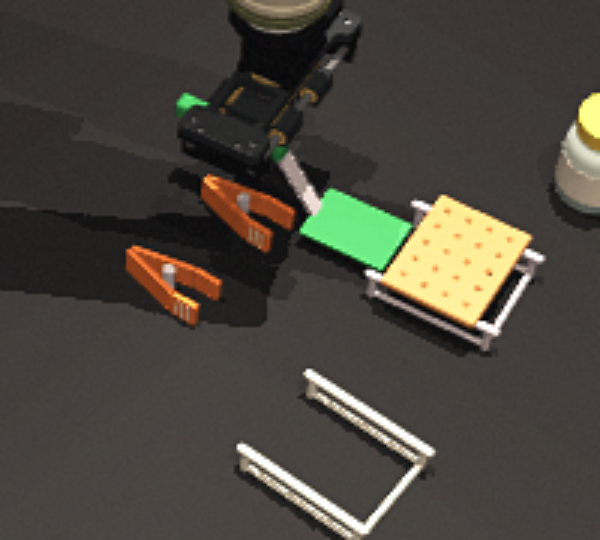

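The bread lies on the steel rack, with the blade out at crop pixel (355,230) just clear of the clip at (250,210).

{"fn": "step_arm", "kwargs": {
  "delta_pos": [
    [0,0,0.3],
    [0,0,0.7],
    [0,0,0.8],
    [0,0,0.8],
    [0,0,0.8],
    [0,0,0.6]
  ],
  "turn": [0,0,0,0,0,0]
}}

```text
time: 14.75
ee_pos: [0.4315, 0.205, 0.1572]
eef_rot: [0.995, 0.102, 0.001, -0.0]
ft_force: [0.1, 0.3, -1.8]
width: 0.0171
grip_force: 54.8
```

{"fn": "step_arm", "kwargs": {
  "delta_pos": [
    [0.08,0.5,0],
    [0.08,0.5,0],
    [0.08,0.5,0],
    [0.08,0.5,0],
    [0.08,0.5,0],
    [0.08,0.5,0],
    [0.08,0.5,0],
    [0.08,0.5,0],
    [0.08,0.5,0],
    [0.08,0.5,0],
    [0.12,0.57,0],
    [0.12,0.57,0]
  ],
  "turn": [0.73,0.73,0.73,0.73,0.73,0.73,0.73,0.73,0.73,0.73,0.73,0.73]
}}

```text
time: 15.95
ee_pos: [0.4573, 0.359, 0.1558]
eef_rot: [0.808, 0.589, 0.0, 0.0]
ft_force: [-0.0, 0.4, -1.3]
width: 0.0173
grip_force: 54.8
```

{"fn": "step_arm", "kwargs": {
  "delta_pos": [
    [0,0,0],
    [0,0,-0.8],
    [0,0,-0.8],
    [0,0,-0.8],
    [0,0,-0.8],
    [0,0,-0.6],
    [0,0,-0.4],
    [0,0,-0.25],
    [0,0,0],
    [0,0,0]
  ],
  "turn": [0,0,0,0,0,0,0,0,0,0]
}}

```text
time: 16.95
ee_pos: [0.4573, 0.3587, 0.0447]
eef_rot: [0.809, 0.587, 0.001, -0.0]
ft_force: [0.2, 0.7, -1.2]
width: 0.0174
grip_force: 54.8
```

{"fn": "step_arm", "kwargs": {
  "delta_pos": [
    [0,0,-0.07],
    [0,0,0]
  ],
  "turn": [0,0]
}}

```text
time: 17.15
ee_pos: [0.4571, 0.3587, 0.0427]
eef_rot: [0.809, 0.587, 0.0, -0.0]
ft_force: [-0.0, 0.5, -0.9]
width: 0.0167
grip_force: 54.8
```

{"fn": "step_arm", "kwargs": {
  "delta_pos": [
    [0,0,0],
    [0,0,0],
    [0,0,0],
    [0,0,0]
  ],
  "turn": [0,0,0,0],
  "grip": 0.2
}}

```text
time: 17.55
ee_pos: [0.4569, 0.3585, 0.0425]
eef_rot: [0.809, 0.587, 0.0, 0.0]
ft_force: [0.5, 0.2, -0.3]
width: 0.0414
grip_force: 0.0
```

{"fn": "step_arm", "kwargs": {
  "delta_pos": [
    [0,0,0.5],
    [0,0,1],
    [0,0,1],
    [0,0,1],
    [0,0,1],
    [0,0,1],
    [0,0,0.7],
    [0,0,0]
  ],
  "turn": [0,0,0,0,0,0,0,0]
}}

```text
time: 18.35
ee_pos: [0.458, 0.3593, 0.201]
eef_rot: [0.809, 0.587, 0.003, -0.0]
ft_force: [0.6, -0.1, 0.5]
width: 0.0693
grip_force: 0.0
```

```bash
cat > clips.py <<'E'
from h import *
def clips(n="top",excl=None):
    c=camera(n);W=world(c);hsv=cv2.cvtColor(c["image"],cv2.COLOR_RGB2HSV)
    m=(hsv[...,0]>3)&(hsv[...,0]<25)&(hsv[...,1]>90)&(hsv[...,2]>50)&(W[...,0]>.3)&(W[...,0]<.58)&(W[...,2]>.015)&(W[...,2]<.06)&(W[...,1]>-.33)&(W[...,1]<.3)&(c["z_map"]>0)
    g=cv2.morphologyEx(m.astype(np.uint8),cv2.MORPH_CLOSE,np.ones((9,9)))
    k,l,st,_=cv2.connectedComponentsWithStats(g)
    for i in range(1,k):
        P=W[(l==i)&m][:,:2]
        if len(P)<40: continue
        (cx,cy),(w,h),a=r=cv2.minAreaRect((P*1000).astype(np.float32))
        b=a if w>h else a+90
        u=np.array([np.cos(np.radians(b)),np.sin(np.radians(b))]); 
        t=(P-P.mean(0))@u; v=(P-P.mean(0))@[-u[1],u[0]]
        sp=lambda s:np.ptp(v[s]) if s.any() else 0
        lo,hi=np.percentile(t,[2,98])
        if sp(t<lo+.015)<sp(t>hi-.015): u=-u     # u: pads to jaws
        t=P@u; v=P@[-u[1],u[0]]; e=t.min(); s=t<e+.026; vm=(v[s].min()+v[s].max())/2
        s2=t>t.max()-.015; vj=(v[s2].min()+v[s2].max())/2
        t0=(P@u).max()-.073
        pt=t0*u+vm*np.array([-u[1],u[0]]); 
        print(n,len(P),"wh",round(max(w,h)),round(min(w,h)),"padw",np.ptp(v[s]).round(3),"rect_ang",round(np.degrees(np.arctan2(u[1],u[0])),1),"tilt pads->jaw",round(np.degrees(np.arctan2(vj-vm,.06)),1),"pt",pt.round(4))
    return c
if __name__=="__main__":
    clips("top");clips("scene")
    s=read_state();print(s["ee_pos"],s["time"])
E
python3 clips.py; python3 -c "
from h import *
for b in blobs(camera('scene'),'green',100): b.pop('P');print(b)"
```

```text
top 49 wh 86 10 padw 0.01 rect_ang -86.5 tilt pads->jaw 4.2 pt [0.5698 0.2799]
top 151 wh 85 40 padw 0.04 rect_ang -177.2 tilt pads->jaw 3.4 pt [0.4694 0.0725]
top 150 wh 85 40 padw 0.04 rect_ang 171.8 tilt pads->jaw 6.7 pt [ 0.4707 -0.2742]
top 169 wh 85 41 padw 0.041 rect_ang -176.6 tilt pads->jaw 1.0 pt [0.4634 0.178 ]
scene 221 wh 86 44 padw 0.044 rect_ang -175.3 tilt pads->jaw -1.3 pt [0.4619 0.1775]
scene 192 wh 88 43 padw 0.043 rect_ang 179.8 tilt pads->jaw 4.6 pt [0.4683 0.0705]
scene 172 wh 88 42 padw 0.042 rect_ang 178.9 tilt pads->jaw 0.4 pt [ 0.4678 -0.2739]
[0.45688798 0.35843692 0.19770824] 18.45
{'px': array([387, 128]), 'n': np.int32(433), 'med': array([0.4878, 0.4479, 0.0035]), 'zmin': np.float64(-0.004), 'zmax': np.float64(0.012), 'c': array([485.1, 449.2]), 'wh': array([89.5, 66.8]), 'ang': 70.5}
{'px': array([350, 129]), 'n': np.int32(284), 'med': array([0.4467, 0.3203, 0.0696]), 'zmin': np.float64(-0.002), 'zmax': np.float64(0.08), 'c': array([432.7, 328. ]), 'wh': array([111.8,  49.2]), 'ang': 70.4}
```

{"fn": "step_arm", "kwargs": {
  "delta_pos": [
    [0.02,-0.602,0],
    [0.02,-0.602,0],
    [0.02,-0.602,0],
    [0.02,-0.602,0],
    [0.02,-0.602,0],
    [0.02,-0.602,0],
    [0.02,-0.602,0],
    [0.02,-0.602,0],
    [0.02,-0.602,0],
    [0.02,-0.602,0],
    [0.02,-0.602,0],
    [0.02,-0.602,0]
  ],
  "turn": [-0.876,-0.876,-0.876,-0.876,-0.876,-0.876,-0.876,-0.876,-0.876,-0.876,-0.876,-0.876]
}}

```text
time: 19.7
ee_pos: [0.4622, 0.1769, 0.1963]
eef_rot: [1.0, -0.005, -0.001, 0.001]
ft_force: [-0.0, -0.4, 0.6]
width: 0.0698
grip_force: 0.0
```

{"fn": "step_arm", "kwargs": {
  "delta_pos": [
    [0,0,0],
    [0,0,-0.9],
    [0,0,-0.9],
    [0,0,-0.9],
    [0,0,-0.9],
    [0,0,0],
    [0,0,0]
  ],
  "turn": [0,0,0,0,0,0,0]
}}

```text
time: 20.4
ee_pos: [0.4626, 0.1782, 0.1073]
eef_rot: [1.0, -0.002, -0.0, 0.0]
ft_force: [-0.4, -0.2, -0.4]
width: 0.0694
grip_force: 0.0
```

```bash
python3 - <<'E'
from clips import *
import clips as k
s=read_state();print(s["ee_pos"],s["eef_rot"])
c=k.clips("wrist");save(c,"w4.png")
c=camera("top");W=world(c);hsv=cv2.cvtColor(c["image"],cv2.COLOR_RGB2HSV)
m=(hsv[...,2]>60)&(W[...,2]>.036)&(W[...,2]<.056)&(W[...,0]>.5)&(W[...,0]<.75)&(W[...,1]>-.37)&(W[...,1]<-.15)
print("cont",cv2.minAreaRect((W[m][:,:2]*1000).astype(np.float32)),m.sum())
m=(W[...,2]>.048)&(W[...,2]<.07)&(W[...,0]>.38)&(W[...,0]<.6)&(W[...,1]<-.38)&(W[...,1]>-.6)
print("bowl",cv2.minEnclosingCircle((W[m][:,:2]*1000).astype(np.float32)),m.sum())
E
```

```text
[0.46260798 0.17820759 0.10734979] [ 9.99998068e-01 -1.87037419e-03 -4.20866230e-04  4.33459432e-04]
wrist 1025 wh 93 15 padw 0.015 rect_ang -89.4 tilt pads->jaw 5.7 pt [0.5721 0.2743]
wrist 592 wh 47 9 padw 0.009 rect_ang 179.6 tilt pads->jaw -0.7 pt [0.5095 0.0565]
wrist 618 wh 75 11 padw 0.011 rect_ang 20.0 tilt pads->jaw -1.2 pt [0.4099 0.0701]
wrist 1063 wh 66 41 padw 0.041 rect_ang -175.3 tilt pads->jaw -0.1 pt [0.4823 0.1799]
cont ((626.12255859375, -260.8525695800781), (120.96271514892578, 151.604248046875), 81.1656494140625) 346
bowl ((480.6607971191406, -469.76934814453125), 82.10369110107422) 540
```

View pics/w4.png

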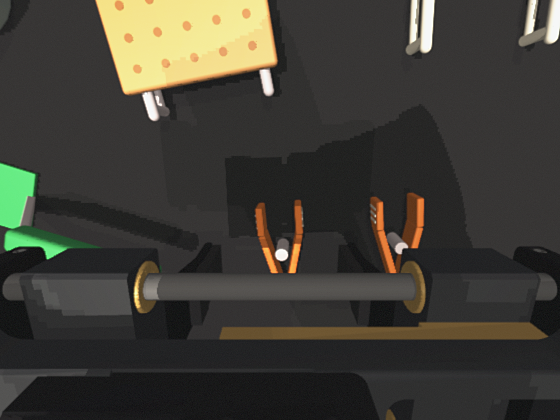

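The wrist view shows clip A's pads at (258,215) and (299,212), centred between the fingers with a yaw of about 5°; clip B is at (398,215).

{"fn": "step_arm", "kwargs": {
  "delta_pos": [
    [0.02,0,-0.7],
    [0,0,-0.8],
    [0,0,-0.8],
    [0,0,-0.8],
    [0,0,-0.6],
    [0,0,-0.38],
    [0,0,0],
    [0,0,0]
  ],
  "turn": [0.7,0,0,0,0,0,0,0]
}}

```text
time: 21.3
ee_pos: [0.4639, 0.1782, 0.0061]
eef_rot: [0.999, 0.039, 0.0, -0.0]
ft_force: [0.7, 0.9, 0.5]
width: 0.0697
grip_force: 0.0
```

{"fn": "step_arm", "kwargs": {
  "delta_pos": [
    [0,0,0],
    [0,0,0],
    [0,0,0],
    [0,0,0],
    [0,0,0],
    [0,0,0],
    [0,0,0],
    [0,0,0]
  ],
  "turn": [0,0,0,0,0,0,0,0],
  "grip": 1,
  "newtons": 8
}}

```text
time: 22.1
ee_pos: [0.4636, 0.178, 0.0055]
eef_rot: [0.999, 0.039, 0.0, -0.0]
ft_force: [-0.4, 0.4, 4.0]
width: 0.03
grip_force: 7.7
```

{"fn": "step_arm", "kwargs": {
  "delta_pos": [
    [0,0,0.4],
    [0,0,0.8],
    [0,0,0.9],
    [0,0,0.9],
    [0,0,0.9],
    [0,0,0.7],
    [0,0,0.4]
  ],
  "turn": [-0.3,-0.3,0,0,0,0,0],
  "newtons": 20
}}

```text
time: 22.8
ee_pos: [0.4636, 0.178, 0.1315]
eef_rot: [1.0, 0.003, 0.0, -0.0]
ft_force: [0.0, 1.2, -1.6]
width: 0.0291
grip_force: 19.3
```

{"fn": "step_arm", "kwargs": {
  "delta_pos": [
    [0.05,-0.5,0],
    [0.05,-0.9,0],
    [0.05,-0.9,0],
    [0.05,-0.9,0],
    [0.05,-0.9,0],
    [0.05,-0.9,0],
    [0.05,-0.9,0],
    [0.05,-0.9,0],
    [0.05,-0.9,0],
    [0.05,-0.9,0],
    [0.05,-0.9,0],
    [0.05,-0.9,0]
  ],
  "turn": [0,0,0,0,0,0,0,0,0,0,0,0]
}}

```text
time: 24.0
ee_pos: [0.4772, -0.084, 0.1291]
eef_rot: [1.0, 0.003, -0.001, 0.0]
ft_force: [0.2, -0.1, -1.2]
width: 0.0291
grip_force: 19.3
```

{"fn": "step_arm", "kwargs": {
  "delta_pos": [
    [0.05,-0.9,0],
    [0.05,-0.9,0],
    [0.05,-0.9,0],
    [0.05,-0.9,0],
    [0.05,-0.9,0],
    [0.05,-0.9,0],
    [0.05,-0.9,0],
    [0.05,-0.9,0],
    [0.05,-0.9,0],
    [0.05,-0.9,0],
    [0.05,-0.9,0],
    [0.05,-0.9,0]
  ],
  "turn": [0,0,0,0,0,0,0,0,0,0,0,0]
}}

```text
time: 25.2
ee_pos: [0.4919, -0.3536, 0.1289]
eef_rot: [1.0, 0.003, -0.001, -0.0]
ft_force: [0.9, 0.3, -1.0]
width: 0.0296
grip_force: 19.3
```

{"fn": "step_arm", "kwargs": {
  "delta_pos": [
    [0.05,-0.9,0],
    [0.05,-0.9,0],
    [0.05,-0.9,0],
    [0.05,-0.9,0],
    [0.05,-0.6,0],
    [0,0,0],
    [0,0,0]
  ],
  "turn": [0,0,0,0,0,0,0]
}}

```text
time: 25.9
ee_pos: [0.4984, -0.4572, 0.1291]
eef_rot: [1.0, 0.003, -0.001, -0.0]
ft_force: [-0.2, 0.3, -0.5]
width: 0.029
grip_force: 19.3
```

{"fn": "step_arm", "kwargs": {
  "delta_pos": [
    [0,-0.5,-0.4],
    [0,0,-0.8],
    [0,0,-0.8],
    [0,0,-0.6],
    [0,0,-0.4],
    [0,0,0]
  ],
  "turn": [0,0,0,0,0,0]
}}

```text
time: 26.5
ee_pos: [0.4991, -0.4689, 0.0537]
eef_rot: [1.0, 0.003, -0.001, -0.001]
ft_force: [-0.0, 0.4, -0.8]
width: 0.0286
grip_force: 19.3
```

{"fn": "step_arm", "kwargs": {
  "delta_pos": [
    [0,0,0],
    [0,0,0],
    [0,0,0],
    [0,0,0]
  ],
  "turn": [0,0,0,0],
  "grip": 0.3
}}

```text
time: 26.9
ee_pos: [0.4999, -0.4699, 0.056]
eef_rot: [1.0, 0.003, 0.0, 0.0]
ft_force: [0.5, 0.8, -0.3]
width: 0.0535
grip_force: 0.0
```

{"fn": "step_arm", "kwargs": {
  "delta_pos": [
    [0,0,0.5],
    [0,0,0.9],
    [0,0,0.9],
    [0,0,0.9],
    [0,0,0.9],
    [0,0,0]
  ],
  "turn": [0,0,0,0,0,0],
  "grip": 0.2
}}

```text
time: 27.5
ee_pos: [0.5005, -0.4712, 0.1625]
eef_rot: [1.0, 0.003, 0.002, 0.002]
ft_force: [-0.8, 0.0, 1.3]
width: 0.0695
grip_force: 0.0
```

{"fn": "step_arm", "kwargs": {
  "delta_pos": [
    [-0.1,0.8,0],
    [-0.1,0.8,0],
    [-0.1,0.8,0],
    [-0.1,0.8,0],
    [-0.1,0.8,0],
    [-0.1,0.8,0],
    [-0.1,0.8,0],
    [-0.1,0.8,0],
    [-0.1,0.8,0],
    [-0.1,0.64,0],
    [0,0,0],
    [0,0,0]
  ],
  "turn": [0,0,0,0,0,0,0,0,0,0,0,0]
}}

```text
time: 28.7
ee_pos: [0.4747, -0.2739, 0.1581]
eef_rot: [1.0, 0.003, 0.0, 0.0]
ft_force: [0.1, 0.6, 0.2]
width: 0.0697
grip_force: 0.0
```

```bash
python3 - <<'E'
import clips as k
from h import *
s=read_state();print(s["ee_pos"],s["eef_rot"],s["time"])
k.clips("scene")
c=k.clips("wrist");save(c,"w5.png");save(camera("scene"),"s5.png",s=1.4)
E
```

```text
[ 0.47473666 -0.27385466  0.15812352] [9.99994554e-01 3.28191237e-03 3.48497608e-04 2.34095657e-06] 28.7
scene 65 wh 69 16 padw 0.016 rect_ang -89.6 tilt pads->jaw 3.4 pt [0.5718 0.3007]
scene 218 wh 87 45 padw 0.045 rect_ang -174.2 tilt pads->jaw 1.0 pt [0.4661 0.0727]
scene 206 wh 82 42 padw 0.042 rect_ang 177.7 tilt pads->jaw 0.4 pt [ 0.4738 -0.2749]
wrist 962 wh 84 40 padw 0.04 rect_ang 179.4 tilt pads->jaw -1.2 pt [ 0.4727 -0.2745]
```

View pics/s5.png

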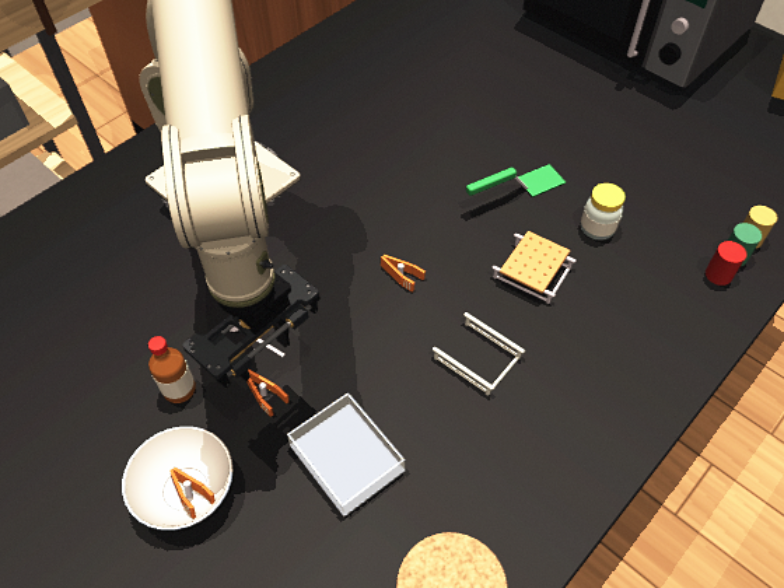

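View pics/w5.png

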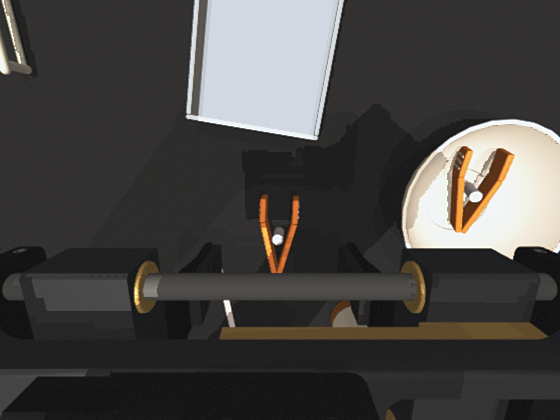

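Clip A is in the bowl, and clip C's pads are at wrist pixels (265,205) and (296,205), centred between the fingers.

{"fn": "step_arm", "kwargs": {
  "delta_pos": [
    [-0.12,0,-0.7],
    [0,0,-0.9],
    [0,0,-0.9],
    [0,0,-0.9],
    [0,0,-0.9],
    [0,0,-0.8],
    [0,0,-0.6],
    [0,0,-0.4],
    [0,0,0],
    [0,0,0]
  ],
  "turn": [0,0,0,0,0,0,0,0,0,0]
}}

```text
time: 29.85
ee_pos: [0.4719, -0.2741, 0.0058]
eef_rot: [1.0, 0.003, 0.0, 0.0]
ft_force: [-0.2, -0.9, -0.0]
width: 0.07
grip_force: 0.0
```

{"fn": "step_arm", "kwargs": {
  "delta_pos": [
    [0,0,0],
    [0,0,0],
    [0,0,0],
    [0,0,0],
    [0,0,0],
    [0,0,0],
    [0,0,0],
    [0,0,0]
  ],
  "turn": [0,0,0,0,0,0,0,0],
  "grip": 1,
  "newtons": 8
}}

```text
time: 30.65
ee_pos: [0.4718, -0.2736, 0.0054]
eef_rot: [1.0, 0.003, 0.0, 0.0]
ft_force: [0.2, 0.3, 3.0]
width: 0.0405
grip_force: 8.0
```

{"fn": "step_arm", "kwargs": {
  "delta_pos": [
    [0,0,0],
    [0,0,0],
    [0,0,0],
    [0,0,0.5],
    [0,0,0.9],
    [0,0,0.9],
    [0,0,0.9],
    [0,0,0.8],
    [0,0,0]
  ],
  "turn": [0,0,0,0,0,0,0,0,0],
  "newtons": 30
}}

```text
time: 31.55
ee_pos: [0.4727, -0.2745, 0.1081]
eef_rot: [1.0, 0.003, 0.002, 0.001]
ft_force: [-0.0, -0.4, 0.3]
width: 0.0283
grip_force: 29.2
```

{"fn": "step_arm", "kwargs": {
  "delta_pos": [
    [0.5,0.03,0],
    [0.8,0.03,0],
    [0.8,0.03,0],
    [0.8,0.03,0],
    [0.8,0.03,0],
    [0.8,0.03,0],
    [0.8,0.03,0],
    [0.8,0.03,0],
    [0.8,0.03,0],
    [0.47,0.03,0],
    [0,0,0],
    [0,0,0]
  ],
  "turn": [-0.26,-0.26,-0.26,-0.26,-0.26,0,0,0,0,0,0,0]
}}

```text
time: 32.75
ee_pos: [0.6553, -0.266, 0.1038]
eef_rot: [0.997, -0.075, -0.001, -0.0]
ft_force: [-0.9, -0.8, -0.0]
width: 0.0287
grip_force: 29.2
```

{"fn": "step_arm", "kwargs": {
  "delta_pos": [
    [0,0,-0.5],
    [0,0,-0.8],
    [0,0,-0.8],
    [0,0,-0.7],
    [0,0,-0.5],
    [0,0,-0.3],
    [0,0,0]
  ],
  "turn": [0,0,0,0,0,0,0]
}}

```text
time: 33.45
ee_pos: [0.6553, -0.266, 0.0143]
eef_rot: [0.997, -0.075, -0.001, -0.0]
ft_force: [0.1, 0.6, -0.1]
width: 0.0287
grip_force: 29.2
```

{"fn": "step_arm", "kwargs": {
  "delta_pos": [
    [0,0,0],
    [0,0,0],
    [0,0,0],
    [0,0,0]
  ],
  "turn": [0,0,0,0],
  "grip": 0.3
}}

```text
time: 33.85
ee_pos: [0.6562, -0.2663, 0.0159]
eef_rot: [0.997, -0.075, 0.0, 0.0]
ft_force: [0.2, -0.2, -0.1]
width: 0.053
grip_force: 0.0
```

{"fn": "step_arm", "kwargs": {
  "delta_pos": [
    [0,0,0.5],
    [0,0,0.9],
    [0,0,0.9],
    [0,0,0.9],
    [0,0,0.9],
    [0,0,0.9],
    [0,0,0.8]
  ],
  "turn": [0,0,0,0,0,0,0],
  "grip": 0.2
}}

```text
time: 34.55
ee_pos: [0.656, -0.2664, 0.1628]
eef_rot: [0.997, -0.075, 0.001, 0.0]
ft_force: [-0.8, -0.1, -0.6]
width: 0.0694
grip_force: 0.0
```

{"fn": "step_arm", "kwargs": {
  "delta_pos": [
    [-0.45,0.8,0],
    [-0.45,0.8,0],
    [-0.45,0.8,0],
    [-0.45,0.8,0],
    [-0.45,0.8,0],
    [-0.45,0.8,0],
    [-0.45,0.8,0],
    [-0.45,0.8,0],
    [-0.45,0.8,0],
    [-0.45,0.8,0],
    [-0.45,0.8,0],
    [-0.45,0.8,0]
  ],
  "turn": [0.14,0.14,0.14,0.14,0.14,0.14,0.14,0.14,0.14,0.14,0.15,0.15]
}}

```text
time: 35.75
ee_pos: [0.5205, -0.0257, 0.1613]
eef_rot: [1.0, 0.027, 0.001, -0.0]
ft_force: [0.3, 0.4, -0.4]
width: 0.0695
grip_force: 0.0
```

{"fn": "step_arm", "kwargs": {
  "delta_pos": [
    [-0.45,0.8,0],
    [-0.45,0.8,0],
    [-0.45,0.8,0],
    [-0.45,0.8,0],
    [-0.29,0.7,0],
    [0,0,0],
    [0,0,0]
  ],
  "turn": [0,0,0,0,0,0,0]
}}

```text
time: 36.45
ee_pos: [0.469, 0.071, 0.161]
eef_rot: [1.0, 0.027, 0.0, -0.0]
ft_force: [-0.2, -1.0, -0.2]
width: 0.0697
grip_force: 0.0
```

```bash
python3 - <<'E'
import clips as k
from h import *
s=read_state();print(s["ee_pos"],s["eef_rot"],s["time"])
k.clips("scene");c=k.clips("wrist")
c=camera("scene");save(c,"s6.png",s=1.4)
E
```

```text
[0.46895748 0.0709794  0.16102776] [ 9.99633355e-01  2.70706845e-02  4.92569124e-04 -2.99996500e-04] 36.45
scene 225 wh 87 44 padw 0.044 rect_ang -172.6 tilt pads->jaw -2.6 pt [0.4672 0.0718]
wrist 440 wh 93 15 padw 0.015 rect_ang -89.8 tilt pads->jaw 6.0 pt [0.572  0.2751]
wrist 980 wh 86 41 padw 0.041 rect_ang -173.4 tilt pads->jaw -0.4 pt [0.4679 0.0731]
```

View pics/s6.png

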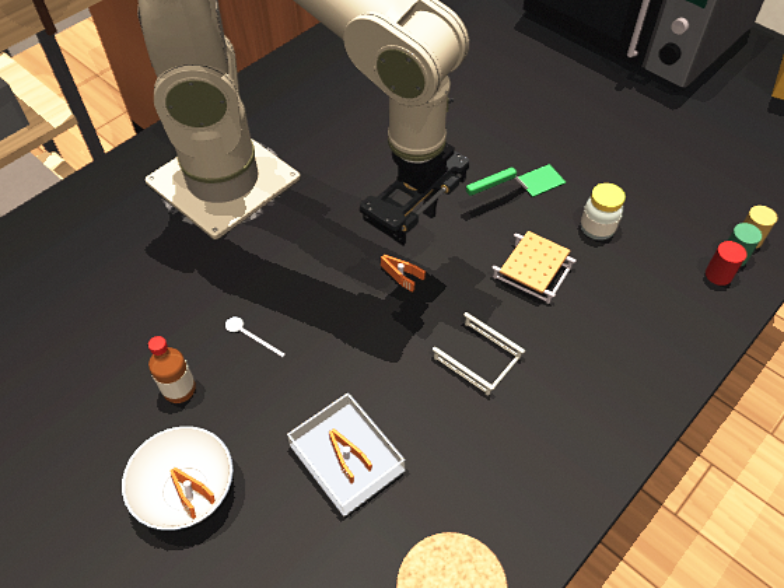

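Clip C is in the container at (348,455), and clip B lies under the gripper with a yaw of about -173.5°.

{"fn": "step_arm", "kwargs": {
  "delta_pos": [
    [-0.04,0.06,-0.7],
    [0,0,-0.9],
    [0,0,-0.9],
    [0,0,-0.9],
    [0,0,-0.9],
    [0,0,-0.9],
    [0,0,-0.6],
    [0,0,-0.4],
    [0,0,0],
    [0,0,0]
  ],
  "turn": [0.45,0,0,0,0,0,0,0,0,0]
}}

```text
time: 37.6
ee_pos: [0.4681, 0.0725, 0.0058]
eef_rot: [0.999, 0.054, 0.0, 0.0]
ft_force: [0.3, 0.1, 0.2]
width: 0.0696
grip_force: 0.0
```

{"fn": "step_arm", "kwargs": {
  "delta_pos": [
    [0,0,0],
    [0,0,0],
    [0,0,0],
    [0,0,0],
    [0,0,0],
    [0,0,0],
    [0,0,0],
    [0,0,0]
  ],
  "turn": [0,0,0,0,0,0,0,0],
  "grip": 1,
  "newtons": 8
}}

```text
time: 38.4
ee_pos: [0.4679, 0.073, 0.0055]
eef_rot: [0.999, 0.054, 0.0, -0.0]
ft_force: [0.3, 0.1, 2.6]
width: 0.0301
grip_force: 7.7
```

{"fn": "step_arm", "kwargs": {
  "delta_pos": [
    [0,0,0.4],
    [0,0,0.8],
    [0,0,0.9],
    [0,0,0.9],
    [0,0,0.9],
    [0,0,0.7],
    [0,0,0.4]
  ],
  "turn": [0,0,0,0,0,0,0],
  "newtons": 20
}}

```text
time: 39.1
ee_pos: [0.468, 0.0728, 0.132]
eef_rot: [0.999, 0.054, 0.001, -0.0]
ft_force: [-0.1, -0.0, -0.8]
width: 0.0294
grip_force: 19.2
```

{"fn": "step_arm", "kwargs": {
  "delta_pos": [
    [0.04,-0.5,0],
    [0.04,-0.9,0],
    [0.04,-0.9,0],
    [0.04,-0.9,0],
    [0.04,-0.9,0],
    [0.04,-0.9,0],
    [0.04,-0.9,0],
    [0.04,-0.9,0],
    [0.04,-0.9,0],
    [0.04,-0.9,0],
    [0.04,-0.9,0],
    [0.04,-0.9,0]
  ],
  "turn": [-0.07,-0.07,-0.07,-0.07,-0.07,-0.07,-0.07,-0.07,-0.07,-0.07,-0.07,-0.07]
}}

```text
time: 40.3
ee_pos: [0.4784, -0.1889, 0.1294]
eef_rot: [1.0, 0.003, -0.001, 0.0]
ft_force: [0.6, -0.5, 0.5]
width: 0.0292
grip_force: 19.2
```

{"fn": "step_arm", "kwargs": {
  "delta_pos": [
    [0.04,-0.9,0],
    [0.04,-0.9,0],
    [0.04,-0.9,0],
    [0.04,-0.9,0],
    [0.04,-0.9,0],
    [0.04,-0.9,0],
    [0.04,-0.9,0],
    [0.04,-0.9,0],
    [0.04,-0.9,0],
    [0.04,-0.9,0],
    [0.04,-0.9,0],
    [0.04,-0.9,0]
  ],
  "turn": [0,0,0,0,0,0,0,0,0,0,0,0]
}}

```text
time: 41.5
ee_pos: [0.49, -0.4587, 0.1289]
eef_rot: [1.0, 0.003, -0.001, -0.0]
ft_force: [0.5, 0.2, -0.3]
width: 0.0295
grip_force: 19.2
```

{"fn": "step_arm", "kwargs": {
  "delta_pos": [
    [0,-0.5,0],
    [0,0,0],
    [0,0,-0.4],
    [0,0,-0.8],
    [0,0,-0.7],
    [0,0,-0.5],
    [0,0,-0.2],
    [0,0,0]
  ],
  "turn": [0,0,0,0,0,0,0,0]
}}

```text
time: 42.3
ee_pos: [0.4915, -0.4692, 0.0646]
eef_rot: [1.0, 0.004, -0.0, -0.0]
ft_force: [0.3, -0.1, -0.9]
width: 0.0294
grip_force: 19.2
```

{"fn": "step_arm", "kwargs": {
  "delta_pos": [
    [0,0,0],
    [0,0,0],
    [0,0,0],
    [0,0,0]
  ],
  "turn": [0,0,0,0],
  "grip": 0.3
}}

```text
time: 42.7
ee_pos: [0.4918, -0.4699, 0.0658]
eef_rot: [1.0, 0.004, 0.0, 0.0]
ft_force: [-0.3, -0.1, 0.5]
width: 0.0534
grip_force: 0.0
```

{"fn": "step_arm", "kwargs": {
  "delta_pos": [
    [0,0,0.5],
    [0,0,0.9],
    [0,0,0.9],
    [0,0,0.9],
    [0,0,0.9],
    [0,0,0],
    [0,0.8,0],
    [0,0.8,0],
    [0,0.8,0],
    [0,0.8,0],
    [0,0.8,0],
    [0,0.8,0]
  ],
  "turn": [0,0,0,0,0,0,0,0,0,0,0,0]
}}

```text
time: 43.9
ee_pos: [0.4914, -0.3488, 0.1679]
eef_rot: [1.0, 0.004, 0.0, -0.0]
ft_force: [0.1, 0.1, -0.3]
width: 0.0609
grip_force: 0.0
```

{"fn": "step_arm", "kwargs": {
  "delta_pos": [
    [0,0.8,0],
    [0,0.8,0],
    [0,0.8,0],
    [0,0.8,0],
    [0,0.8,0],
    [0,0.8,0],
    [0,0.8,0],
    [0,0,0]
  ],
  "turn": [0,0,0,0,0,0,0,0]
}}

```text
time: 44.7
ee_pos: [0.492, -0.2068, 0.1678]
eef_rot: [1.0, 0.005, 0.0, -0.001]
ft_force: [-0.1, 0.7, 0.1]
width: 0.0606
grip_force: 0.0
```

```bash
python3 - <<'E'
from br import *
s=read_state();print(s["ee_pos"],s["time"])
c=bread(.025,.06);save(c,"s7.png",s=1.4);save(camera("top"),"t7.png",s=1.4)
W=world(c);hsv=cv2.cvtColor(c["image"],cv2.COLOR_RGB2HSV)
m=(hsv[...,0]>5)&(hsv[...,0]<22)&(hsv[...,1]>170)&(hsv[...,2]>110)&(W[...,0]>.4)&(W[...,0]<.58)&(W[...,1]<-.38)&(W[...,1]>-.6)
print(W[m].min(0),W[m].max(0),m.sum())
E
```

```text
[ 0.49202075 -0.20681343  0.16775504] 44.7
scene 1219 ((616.6890869140625, 242.31820678710938), (90.69628143310547, 121.94266510009766), 9.950434684753418) [0.6189581  0.23913454 0.03840552]
 plane [-0.0057 -0.002   0.0383]
[ 0.42231859 -0.51401202  0.01116102] [ 0.53611068 -0.45404027  0.06518011] 640
```

View pics/s7.png

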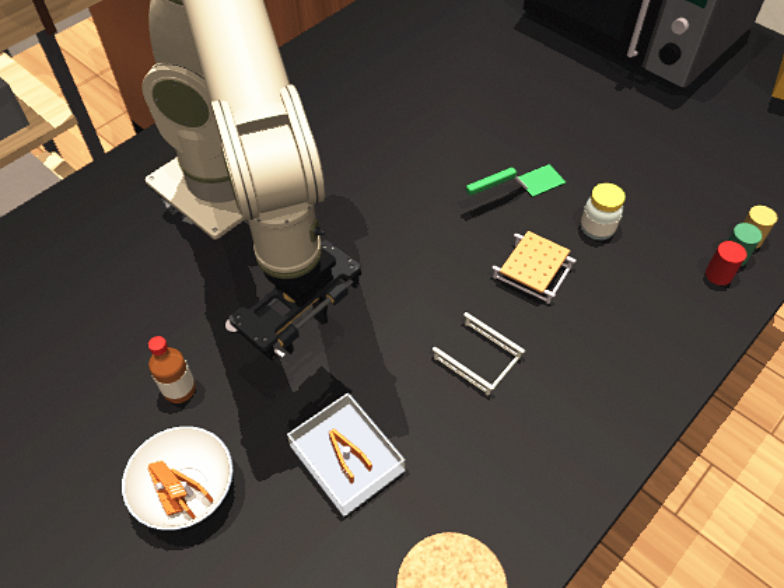

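View pics/t7.png

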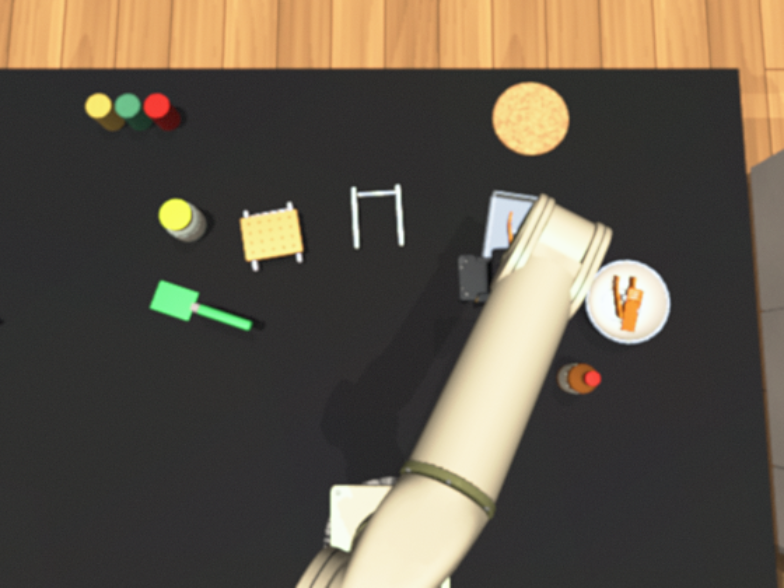

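Both weak clips are in the bowl at top-view (627,300) and the strong clip is in the container. The bread is on the steel rack, and the spatula is on the cart at (175,300).

```bash
python3 -c "
from bench import *
print(close_job())"
```

```text
the job is handed in; nothing more can be done
None
```

I handed the job in at about 45 s (no verdict came back): the crispbread is on the steel rack within about 2 mm of its centre, the spatula is on the cart clear of both racks, and of the three clips present the strong one is in the container and the two weak ones are in the bowl.

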